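Shut down a cooled sample chest and leave it propped open to air

ROBOT

A 6-joint arm with a two-finger parallel gripper is mounted at the origin on the work surface; the furniture and walls round the work are solid. World frame = base frame: x ahead of the robot, y to its left, z up, the work surface at z = 0. Lengths are in mm, angles in rad, forces in N, time in s.
With the tool pointing down it reaches from about 400 to 825 mm from the base axis. Payload 7 kg.
Tool frame: the origin (TCP) lies at the very end of the fingers, on their centre line; the grasp point (between the pads) lies 19 mm behind it; z points along the fingers, y is the line along which they close (so a half turn about z gives the same grasp; the last joint's range is limited). The gripper opens to 88 mm and grips with 3 to 60 N. Pads are 19 mm wide; open, the fingers measure 130 mm over their backs; the gripper's body (78 mm by 193 mm) begins 47 mm behind the grasp point.
Start: joints at [1.024, 0.359, 0.012, 0, -1.224, -0.288], TCP at [500.279, 453.118, 226.561] pointing down, gripper open.
Joint ranges: [-3.07, 3.07], [-1.43, 2.12], [-1.02, 1.25], [-3.03, 1.67], [-3.05, -0], [-3.03, 3.03]. Speed limits (rad/s): [2.39, 2.39, 3.01, 3.14, 3.14, 3.14].

INTERFACE

Orientations are given as a unit quaternion [x, y, z, w].
In Python, from plant import bot gives the robot as it stands. Calls block until the motion is done:
- bot.move_ptp(position, orientation): joint-space move of the TCP to a pose.
- bot.line_to(position, velocity=150, ori=None): straight line of the TCP; ori=None keeps the orientation; velocity is the mean speed in mm/s.
- bot.move_joints(angles): joint-space move.
- bot.move_gripper(opening, force=None): finger opening in mm; force is the grip in N (None keeps the last); returns when the fingers have stopped.
- bot.pause(seconds).
- bot.solve_ik(position, orientation): joint angles nearest the present ones, or None.
- bot.read_state(): the state.
- bot.camera(name): name is "side" or "top" or "wrist"; returns the picture (384x512x3 uint8, red, green, blue); there is no depth.
- bot.get_calibration(name): a dict with "fx", "fy", "cx", "cy" (pixels), "view" (4x4, takes a point from world to camera coordinates); the wrist camera has in their place "T_tool_cam" (4x4, takes a point from camera to tool coordinates, whose origin is the TCP and whose axes are the flange's). Camera axes: x right, y up, looking along -z (the intrinsics and any distortion apply to the point x, -y, -z); pixel columns grow to the right and rows downward; lengths in mm; the calibration is good to about 2 mm. A picture is of the moment at which its call begins: read the wrist's pose just before it. get_calibration takes no time and is no camera call.
A pose or a line that the arm cannot do raises bot.Unreachable and nothing moves.
- bot.close_job(): hands the job in; it is judged then, once.
The state is a dict: "t": time; "joint_pos": joint angles; "qvel": joint speeds; "tau": joint torques, N m; "tcp_pos": TCP position; "eef_rot": TCP orientation; "contact_force": force on the tool from outside, world axes, zero at the start; "moment": the same for the moment, N m; "width": finger opening in mm; "finger_force": force on a finger pad.
Only numpy, scipy, OpenCV 4.12 (cv2) and the standard library are available. Lean on these libraries where they do the work, as an engineer would, in place of code of your own. Each camera call takes 0.05 s, during which the arm holds its last target. There are 200 camera calls.

TASK

The sample chest has to be shut down, emptied and left open to air. First pull the red isolator plug out of its socket; then open the blue lid all the way back, swing the prop rod up out of its clip and let the lid down onto it so that the rod's pin sits in the slot on the lid and holds it open; only then take out every jar. At the end all the jars and the plug are in the steel tray (either way up), the lid is still propped, and the things standing round about have been left alone.

Things in the scene. Friction and masses are not known exactly. Their poses are not given: they have to be found in the camera images.
- chest: White insulated chest fixed to the bench, 200 deep (its x) x 270 wide (its y) x 90 mm high without lid, walls 12.5 mm. Origin: centre of its underside; x points from its front (handle side) to its rear (hinge), y to its left, z up. A grey insert inside, its top 41 mm above the bench, has three 46 mm square pockets for jars in a row at chest x = -55, y = -75, 0, +75 mm. Place and yaw vary.
- lid (a joint): Blue lid, hinged at the rear rim. 0 = shut, grows as it opens; at 1.68 rad it leans on a stop past upright and stays there; below about 1.5 it falls shut by its weight (0.4 kg, free hinge). Propped on the rod it stands at 1.26 to 1.30. Panel 14 mm thick, 200 mm from hinge to front edge, 272 mm wide.
- lid_hinge (a point): Middle of the lid's hinge line: chest x = +100, y = 0, 92 mm above the bench. The line runs along chest y.
- lid_handle (a point): Middle of the lid's handle: a round steel bar, 12 mm diameter, 80 mm long along chest y, 37 mm in front of the lid's front edge on two stubs (31 mm clear between bar and lid), 238 mm from the hinge line (and 7 mm above the hinge plane). Shut, it lies 99 mm above the bench. It can turn between the fingers while the lid swings.
- lid_slot (a point): Seat of the slot in the steel bracket on the lid's left edge, 120 mm from the hinge line, at chest y = +141 mm; the slot opens towards the lid's underside and flares from 11 to about 30 mm at its mouth. The rod's pin is home when this point and rod_pin coincide (within about 4 mm).
- prop_rod (a joint): Prop rod on the chest's left side. 0 = lying level in its clip, pointing to the chest's front; grows as it swings up and over to the rear; upright at 1.57; stops at 1.79 rad and, once past upright, rests there by its own weight (0.1 kg, free pivot, the clip holds only loosely). With the pin home in the lid's slot it stands at 1.72 to 1.76.
- rod_pivot (a point): Pivot of the prop rod: chest x = +40, y = +157 mm, 57 mm above the bench; its axis runs along chest y.
- rod_grip (a point): Middle of the red round grip at the end of the prop rod, 153 mm from the pivot: 16 mm diameter, 44 mm long along chest y, sticking out to the left of the rod (centre at chest y = +183 mm), 57 mm above the bench when stowed. It can turn between the fingers while the rod swings.
- rod_pin (a point): Middle of the 8 mm steel pin at the end of the rod that points inward to the lid's bracket (chest y = +141 mm), 153 mm from the pivot.
- plug_grip (a point): Centre of the isolator plug's red head: 32 (its x) x 44 (its y) x 48 mm high, standing on the wider socket block; under it a 15 mm black shank goes 30 mm into the socket. z points from shank to head. In the socket its axes are the chest's and its centre is 124 mm above the bench, 26 mm clear of the lid's front edge. Sprung catches hold it: pull straight up, some 13 N in the first 5 mm. 0.09 kg.
- socket_mouth (a point): Centre of the socket's mouth, facing up on the grey block (72 x 56 x 100 mm high) at the right of the chest's front: chest x = -142, y = -100, 100 mm above the bench. Lift the plug's centre more than 60 mm above it to be clear.
- jar_1_center (a point): Centre (half-way up) of a white plastic jar with red lid, 62 mm high, 42 mm diameter, red lid 45 mm diameter and 14 mm high at the top; 0.12 kg. In the chest its centre lies 44 mm above the bench and its lid has 25 mm free to either side (along chest y). Two or three jars are present.
- jar_2_center (a point): Centre (half-way up) of a white plastic jar with red lid, 62 mm high, 42 mm diameter, red lid 45 mm diameter and 14 mm high at the top; 0.12 kg. In the chest its centre lies 44 mm above the bench and its lid has 25 mm free to either side (along chest y). Two or three jars are present.
- jar_3_center (a point): Centre (half-way up) of a white plastic jar with red lid, 62 mm high, 42 mm diameter, red lid 45 mm diameter and 14 mm high at the top; 0.12 kg. In the chest its centre lies 44 mm above the bench and its lid has 25 mm free to either side (along chest y). Two or three jars are present.
- tray: Shallow stainless tray fixed to the bench left of the chest, 160 x 160 mm outside, walls 4 mm thick and 28 mm high, floor 4 mm thick (inside 152 x 152 mm). Origin: centre of its underside; axes along its sides. Place and yaw vary. Three jars and the plug fit in two rows 75 mm apart.
- timer: Bystander: grey timer, 49x60x54 mm, behind the tray; origin at the centre of its underside. Leave alone.
- cuvette_box: Bystander: small clear box, 38x70x24 mm, behind the tray; origin at the centre of its underside. Leave alone.
There are look-alikes about, which are no part of the job. Of the things like the part that bears plug_grip, leave any that is green or yellow; of the rest the larger one is meant.

How it is judged (in metres and radians):
On the way, in this order (a step that is already met when the one before it is completed fails the run):
1. the plug is pulled clear of its socket (distance between plug_grip and socket_mouth above 0.06 m), for 0.1 s.
2. the lid is swung back past upright onto its stop (value of joint lid above 1.6 rad), for 0.1 s.
3. the lid rests on the prop rod, its pin home in the slot (distance between rod_pin and lid_slot below 0.008 m and value of joint lid between 1.2 and 1.42 rad and value of joint prop_rod above 1.6 rad), for 0.4 s.
4. all jars are in the tray (x of jar_1_center in the frame of tray between -0.07 and 0.07 m and y of jar_1_center in the frame of tray between -0.07 and 0.07 m and z of each of jar_1_center, jar_2_center, jar_3_center in the frame of tray below 0.05 m and x of jar_2_center in the frame of tray between -0.07 and 0.07 m and y of jar_2_center in the frame of tray between -0.07 and 0.07 m and x of jar_3_center in the frame of tray between -0.07 and 0.07 m and y of jar_3_center in the frame of tray between -0.07 and 0.07 m), for 0.2 s.
At the end, for the whole second after the job is handed in: The lid stands at 1.2 to 1.42 rad on the raised rod, the rod's pin within 8 mm of the slot's seat; every jar present and the plug are inside the steel tray, low on its floor and at rest; timer and cuvette box are within 30 mm of where they stood (all of step 3 and all of step 4 and x of plug_grip in the frame of tray between -0.075 and 0.075 m and y of plug_grip in the frame of tray between -0.075 and 0.075 m and z of plug_grip in the frame of tray below 0.07 m and velocity of joint lid below 0.05 rad/s and linear speed of each of jar_1, jar_2, jar_3 below 0.03 m/s and distance of each of timer, cuvette_box from where it was at the start of the episode below 0.03 m); the robot touches nothing.
It fails at once if the lid is opened while the plug is still in its socket (value of joint lid above 0.2 rad and distance between plug_grip and socket_mouth below 0.03 m).
It fails at once if a jar is taken out of the chest while the lid is not propped (((height (world z) of jar_1_center above 0.1 m and horizontal distance between jar_1_center and chest below 0.12 m) or (height (world z) of jar_2_center above 0.1 m and horizontal distance between jar_2_center and chest below 0.12 m) or (height (world z) of jar_3_center above 0.1 m and horizontal distance between jar_3_center and chest below 0.12 m)) and not (distance between rod_pin and lid_slot below 0.008 m and value of joint lid between 1.2 and 1.42 rad and value of joint prop_rod above 1.6 rad)).
It fails at once if a bystander is shoved away (distance of any of timer, cuvette_box from where it was at the start of the episode above 0.05 m).
Of jar_1, jar_2, jar_3 only 2 to 3 are there at a start; the rules pass over those that are not, and their reading is None.
At some moment in a run one of jar_1, jar_2, jar_3 may be knocked a few centimetres aside while the robot is not near it.
Once in a run the grip may slacken for a moment while it holds something.
It also fails if it takes over 210 s, if anything falls off the work surface, if the arm or the gripper's body presses on something with over 40 N, if the wrist force passes 120 N, or if a joint passes its speed limit or range.

## Working session

There is one attempt and no reset: what is moved stays moved. The work goes in short steps, each a Python script; the robot and the scene stay as the last script left them, time stands still between calls to the robot, and variables do not carry over. Pictures are saved under pics/ and viewed, at most 17 in all, crops included, and the job is handed in when it is done.

```bash
ls; mkdir -p pics; python3 - <<'E'
from plant import bot
import cv2,numpy as np
for n in ["side","top"]:
    im=bot.camera(n); cv2.imwrite(f"pics/{n}0.png",cv2.resize(im[:,:,::-1],(800,600),interpolation=cv2.INTER_CUBIC)); np.save(f"pics/{n}0.npy",im)
    print(n,{k:np.round(v,3).tolist() for k,v in bot.get_calibration(n).items()})
print({k:np.round(v,4).tolist() for k,v in bot.get_calibration("wrist").items()})
print(bot.read_state())
E
```

```text
pics
side {'fx': 437.725, 'fy': 437.725, 'cx': 255.509, 'cy': 195.243, 'view': [[0.524, -0.852, -0.019, -217.034], [0.589, 0.346, 0.73, -398.122], [-0.615, -0.394, 0.683, -729.871], [0.0, 0.0, 0.0, 1.0]]}
top {'fx': 374.577, 'fy': 374.577, 'cx': 255.737, 'cy': 188.353, 'view': [[0.002, -1.0, -0.001, 98.148], [0.985, 0.001, 0.172, -506.468], [-0.172, -0.001, 0.985, -1064.84], [0.0, 0.0, 0.0, 1.0]]}
{'fx': 309.641, 'fy': 309.641, 'cx': 256.828, 'cy': 197.0858, 'T_tool_cam': [[-0.0013, 0.9581, 0.2866, 78.2125], [1.0, 0.0013, 0.0002, -0.2757], [-0.0001, 0.2866, -0.9581, -158.1136], [0.0, 0.0, 0.0, 1.0]]}
{'t': 0.1, 'joint_pos': array([ 1.02411223e+00,  3.59292671e-01,  1.11376018e-02, -2.92119433e-04,
       -1.22409826e+00, -2.88112760e-01]), 'qvel': array([ 0.00027006, -0.00078548,  0.00191299,  0.00084744, -0.00144601,
       -0.00064258]), 'tau': array([-2.85537280e-04, -5.84162056e+01,  2.93754441e+01,  7.01552376e+00,
        1.02376303e-02, -5.68311316e-05]), 'tcp_pos': array([499.97257647, 452.82979067, 225.72834133]), 'eef_rot': array([ 9.14126255e-01, -4.05428958e-01, -2.30109054e-04,  7.04712883e-04]), 'contact_force': array([-0.19706211,  0.66792275, -0.23933352]), 'moment': array([-0.00705867,  0.0228083 , -0.00148968]), 'finger_force': 0.0, 'width': 87.60691772745243}
```

View pics/top0.png

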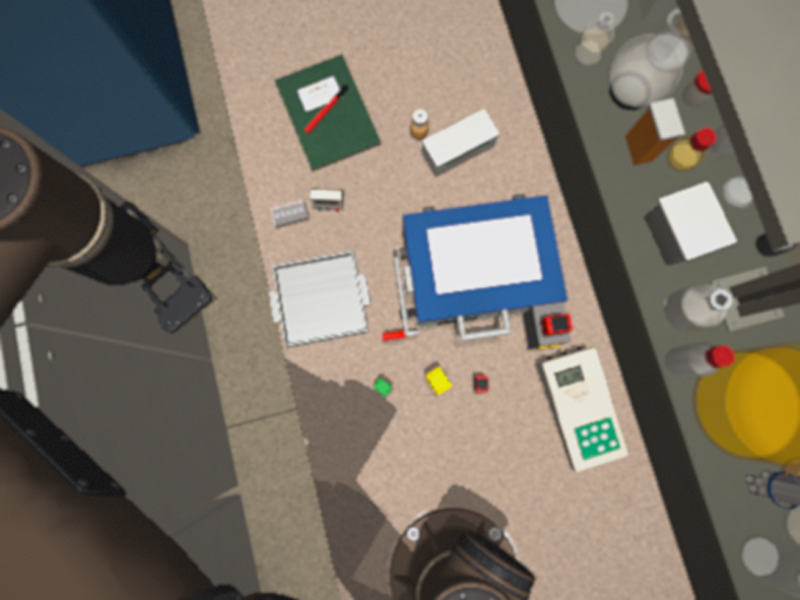

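View pics/side0.png

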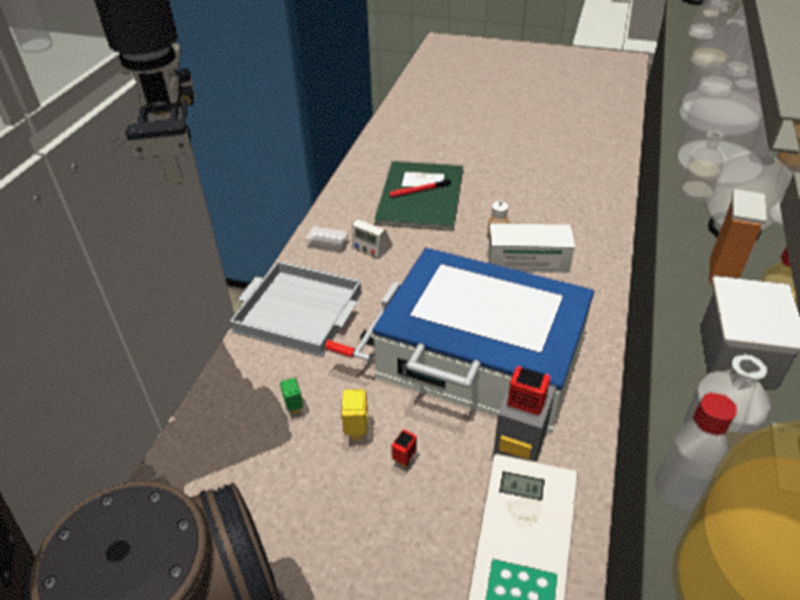

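The plug-like things, at 800×600 top-view pixels:
- Red on the grey socket block at (556,324), the large one.
- Small red at (481,383).
- Yellow at (438,380).
- Green at (383,387).

The large red one on the socket fits the description. The chest front faces the robot, the tray is at (320,300), and the rod grip is at (394,335).

```bash
cat > h.py <<'E'
from plant import bot
import cv2,numpy as np
from scipy.spatial.transform import Rotation as R
def ray(n,uv,T=None):
    c=bot.get_calibration(n)
    M=np.linalg.inv(np.array(c["view"])) if T is None else T
    d=np.array([(uv[0]-c["cx"])/c["fx"],-(uv[1]-c["cy"])/c["fy"],-1.])
    return M[:3,3],M[:3,:3]@d
def onplane(n,uv,z,T=None):
    o,d=ray(n,uv,T); return o+d*(z-o[2])/d[2]
def proj(n,p,T=None):
    c=bot.get_calibration(n)
    V=np.array(c["view"]) if T is None else np.linalg.inv(T)
    q=V[:3,:3]@np.asarray(p,float)+V[:3,3]
    return np.array([c["cx"]-c["fx"]*q[0]/q[2],c["cy"]+c["fy"]*q[1]/q[2]])
def wristT(s):
    T=np.eye(4);T[:3,:3]=R.from_quat(s["eef_rot"]).as_matrix();T[:3,3]=s["tcp_pos"]
    return T@np.array(bot.get_calibration("wrist")["T_tool_cam"])
def tri(a,b):
    (o1,d1),(o2,d2)=a,b
    t=np.linalg.lstsq(np.c_[d1,-d2],o2-o1,rcond=None)[0]
    p,q=o1+d1*t[0],o2+d2*t[1]; return (p+q)/2,np.linalg.norm(p-q)
def big(m):
    n,l,s,c=cv2.connectedComponentsWithStats(m.astype(np.uint8)); i=1+np.argmax(s[1:,4]); return l==i,c[i],s[i]
E
cat > m1.py <<'E'
from h import *
im=np.load("pics/top0.npy"); hsv=cv2.cvtColor(im,cv2.COLOR_RGB2HSV)
H,S,V=[hsv[:,:,i].astype(int) for i in range(3)]
b=(H>100)&(H<125)&(S>130)&(V>60); b[:,:240]=0; b,c,s=big(b)
k=cv2.findContours(b.astype(np.uint8),cv2.RETR_EXTERNAL,cv2.CHAIN_APPROX_NONE)[0][0][:,0]
W=np.array([onplane("top",p,106)[:2] for p in k],np.float32)
r=cv2.minAreaRect(W);print("lid",r)
g=np.zeros_like(b); g[155:228,170:242]=1
t=(S<45)&g; t,c,s=big(t)
t=cv2.morphologyEx(t.astype(np.uint8),cv2.MORPH_CLOSE,np.ones((9,9)));t=cv2.morphologyEx(t,cv2.MORPH_OPEN,np.ones((25,25)))
k=cv2.findContours(t,cv2.RETR_EXTERNAL,cv2.CHAIN_APPROX_NONE)[0][0][:,0]
W=np.array([onplane("top",p,28)[:2] for p in k],np.float32)
print("tray",cv2.minAreaRect(W),s)
red=((H<8)|(H>172))&(S>150)&(V>100)
n,l,st,ce=cv2.connectedComponentsWithStats(red.astype(np.uint8))
for i in range(1,n):
    if st[i,4]>8: print(st[i],ce[i].round(1),onplane("top",ce[i],148).round(1),onplane("top",ce[i],57).round(1))
im=np.load("pics/side0.npy"); cv2.imwrite("pics/plug.png",cv2.resize(np.hstack([im[230:300,230:370],np.load("pics/top0.npy")[190:260,230:370]])[:,:,::-1],(800,200)))
E
python3 m1.py
```

```text
lid ((564.5272216796875, -51.169464111328125), (198.4149169921875, 267.7747497558594), 8.22579288482666)
tray ((502.0198059082031, 253.54998779296875), (164.76507568359375, 181.08798217773438), 2.2360422611236572) [ 171  160   66   63 3166]
[446  45   9  14  78] [449.7  52.1] [ 884.3 -454.9  148. ] [ 936.6 -505.7   57. ]
[195  62  22  23 117] [204.8  73.5] [817.9 243.3 148. ] [864.1 256.7  57. ]
[445  82  13  12 126] [451.1  87.5] [ 776.2 -449.6  148. ] [ 818.6 -499.9   57. ]
[348 201  18  13 104] [355.7 207.7] [ 436.5 -166.6  148. ] [ 447.7 -190.9   57. ]
[245 211  14   7  72] [251.5 214.2] [418.7 109.8 148. ] [428.2 110.9  57. ]
[455 221  15  14 160] [462.2 227.4] [ 384.7 -444.   148. ] [ 391.  -493.9   57. ]
[304 240   8   3  15] [306.9 240.8] [349.2 -35.3 148. ] [352.3 -47.5  57. ]
[305 248   7   3  14] [307.6 249.4] [326.9 -36.5 148. ] [328.  -48.8  57. ]
```

View pics/plug.png

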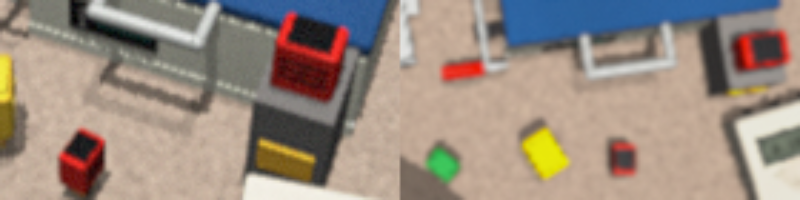

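Confirmed: the crop shows the big red head with a black top sitting in the grey socket block. The other red one, loose on the bench, is much smaller. Next I take close wrist views of the plug, handle, rod grip and tray.

```bash
cat >> h.py <<'E'
CH=np.array([564.5,-51.2]); CY=np.radians(8.2); TR=np.array([502.,253.5]); TY=np.radians(9.7)
def W(x,y,z):
    c,s=np.cos(CY),np.sin(CY); return np.array([CH[0]+c*x-s*y,CH[1]+s*x+c*y,z])
def Tr(x,y,z):
    c,s=np.cos(TY),np.sin(TY); return np.array([TR[0]+c*x-s*y,TR[1]+s*x+c*y,z])
def Q(psi,pitch=0):  # tool down, tool x at world heading psi; pitch tilts about tool y
    return (R.from_euler('z',psi)*R.from_euler('x',np.pi)*R.from_euler('y',pitch)).as_quat()
def snap(name,tag):
    s=bot.read_state(); im=bot.camera(name); np.save(f"pics/{tag}.npy",im); np.save(f"pics/{tag}_T.npy",wristT(s)); return im
E
python3 - <<'E'
from h import *
# IK checks
for nm,p,psi in [("plug",W(-142,-100,112),[CY,CY+np.pi]),("handle0",W(-138,0,87),[CY+np.pi/2,CY-np.pi/2]),("handle90",W(127,0,318),[CY+np.pi/2,CY-np.pi/2]),
  ("rod0",W(-113,188,45),[CY+np.pi/2,CY-np.pi/2]),("rod1",W(70,188,195),[CY+np.pi/2,CY-np.pi/2]),("jar",W(-55,75,49),[CY,CY+np.pi]),("tray",Tr(37,37,40),[TY,TY+np.pi,TY+np.pi/2,TY-np.pi/2])]:
    for a in psi:
        q=bot.solve_ik(p,Q(a)); print(nm,round(np.degrees(a)),None if q is None else np.round(q,2))
tiles=[]
for nm,p in [("plug",W(-170,-90,260)),("hand",W(-150,40,260)),("rod",W(-130,170,220)),("tray",Tr(-30,0,300))]:
    bot.move_ptp(p,Q(CY+np.pi)); bot.pause(.2); im=snap("wrist","w_"+nm); tiles.append(im)
a=np.vstack([np.hstack(tiles[:2]),np.hstack(tiles[2:])]); cv2.imwrite("pics/w1.png",cv2.resize(a[:,:,::-1],(800,600),interpolation=cv2.INTER_AREA))
print(bot.read_state()["t"])
E
```

```text
plug 8 [ 0.05  0.13 -0.58  0.   -0.85  1.66]
plug 188 [ 0.05  0.13 -0.58 -0.   -0.85 -1.48]
handle0 98 [ 0.29  0.11 -0.69  0.   -0.77  2.99]
handle0 -82 [ 0.29  0.11 -0.69  0.   -0.77 -0.15]
handle90 98 None
handle90 -82 [ 0.23  0.35  0.2   0.   -1.42 -0.09]
rod0 98 [ 0.72  0.19 -0.72  0.   -0.66  2.56]
rod0 -82 [ 0.72  0.19 -0.72  0.   -0.66 -0.58]
rod1 98 [ 0.55  0.3  -0.15  0.   -1.12  2.74]
rod1 -82 [ 0.55  0.3  -0.15  0.   -1.12 -0.4 ]
jar 8 [ 0.42  0.27 -0.59  0.   -0.71  1.29]
jar 188 [ 0.42  0.27 -0.59 -0.   -0.71 -1.85]
tray 10 [ 0.83  0.43 -0.36  0.   -0.79  0.91]
tray 190 [ 0.83  0.43 -0.36 -0.   -0.79 -2.23]
tray 100 [ 0.83  0.43 -0.36  0.   -0.79  2.48]
tray -80 [ 0.83  0.43 -0.36  0.   -0.79 -0.66]
5.2833
```

View pics/w1.png

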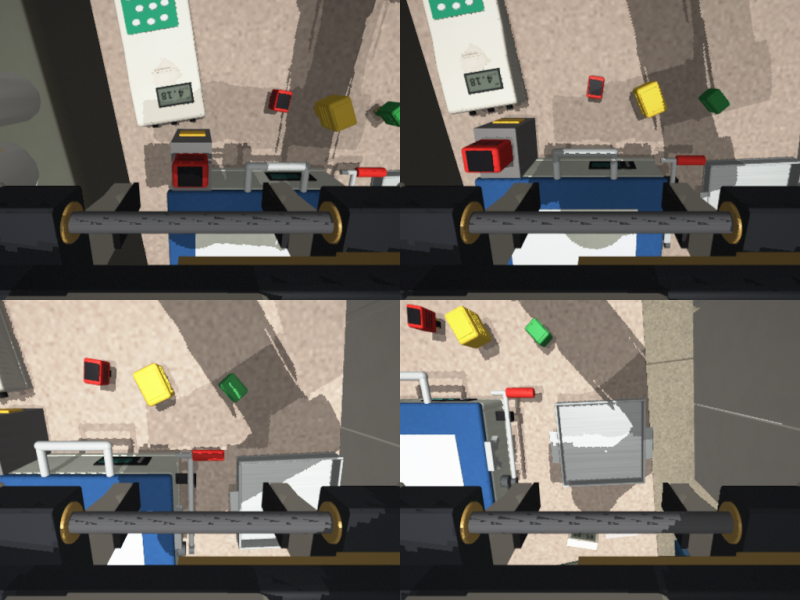

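The wrist tiles (each half scale) show:
- Plug top, tile 1, about (190,175).
- Handle bar, tile 2, about (585,153).
- Rod grip, tile 3, (208,455) and tile 4, (520,393).
- Tray, tile 4, corners near (558,403), (644,400), (645,482) and (563,484).

Now I refine the poses from these.

```bash
cat > m2.py <<'E'
from h import *
def ld(n):
    im=np.load(f"pics/w_{n}.npy"); return im,cv2.cvtColor(im,cv2.COLOR_RGB2HSV).astype(int),np.load(f"pics/w_{n}_T.npy")
def red(h): return ((h[...,0]<8)|(h[...,0]>172))&(h[...,1]>120)&(h[...,2]>60)
# plug: black top enclosed by red
im,h,T=ld("plug"); m=np.zeros(h.shape[:2],bool); m[195:245,210:275]=1
k,c,s=big((h[...,2]<60)&m); print("black top",s, onplane("wrist",c,148,T).round(1)); print("exp",W(-142,-100,148).round(1))
# grip
rs=[]
for n,(r0,r1,c0,c1) in {"rod":(185,210,235,295),"tray":(110,130,120,180)}.items():
    im,h,T=ld(n); m=np.zeros(h.shape[:2],bool); m[r0:r1,c0:c1]=1
    k,c,s=big(red(h)&m); rs.append(ray("wrist",c,T)); 
    pts=np.argwhere(k)[:,::-1].astype(np.float32); w=np.array([onplane("wrist",p,57,T)[:2] for p in pts],np.float32)
    print(n,s,onplane("wrist",c,60,T).round(1), cv2.minAreaRect(w))
print("tri",tri(*rs),"exp",W(-113,183,57))
# tray rim corners
im,h,T=ld("tray"); cs=[]
cv2.imwrite("pics/tr.png",cv2.resize(im[110:250,180:330,::-1],(750,700))[:600])
# blue lid edges
for n in ("hand","rod"):
    im,h,T=ld(n); b=(h[...,0]>100)&(h[...,0]<125)&(h[...,1]>120)&(h[...,2]>40)
    k,c,s=big(b); print(n,s)
    # front edge: topmost blue pixel per column; at z=92 bottom of front face?
    E=[]
    for u in range(s[0]+8,s[0]+s[2]-8,3):
        v=np.flatnonzero(k[:,u]); 
        if len(v): E.append(onplane("wrist",(u,v[0]-.5),92,T)[:2])
    E=np.array(E); f=np.polyfit(E[:,1],E[:,0],1)
    for _ in range(3):
        r=abs(E[:,0]-np.polyval(f,E[:,1])); f=np.polyfit(E[r<2,1],E[r<2,0],1)
    print("front edge yaw",-np.degrees(np.arctan(f[0])),"x at y=-60",np.polyval(f,-60),(r<2).sum(),len(r), "y ext",E[:,1].min(),E[:,1].max())
    print("exp x at -60", W(-100,0,0), )
print("exp corners",W(-100,136,0),W(-100,-136,0))
E
python3 m2.py
```

```text
black top [227 213  32  26 812] [ 442.4 -173.1  148. ]
exp [ 438.2 -170.4  148. ]
rod [246 192  41  14 567] [430.2 109.9  60. ] ((431.2306823730469, 110.15362548828125), (14.752969741821289, 43.60823440551758), 8.043487548828125)
tray [135 112  38  13 464] [430.2 110.9  60. ] ((430.4367980957031, 109.72865295410156), (14.618358612060547, 46.6263427734375), 8.076970100402832)
tri (array([430.6020391 , 110.13795891,  58.06421324]), np.float64(0.4708829582987981)) exp [426.55419104 113.81198075  57.        ]
hand [  97  227  246   44 7772]
front edge yaw 8.411648744941646 x at y=-60 470.22039312662673 72 77 y ext -196.62189213283426 58.858735524249
exp x at -60 [465.52237691 -65.46289337   0.        ]
rod [   0  223  222   48 5170]
front edge yaw 8.03551816202522 x at y=-60 469.54053350563976 62 69 y ext -141.80666255882838 58.258337886354184
exp x at -60 [465.52237691 -65.46289337   0.        ]
exp corners [446.12484193  69.14667403   0.        ] [ 484.91991189 -200.07246077    0.        ]
```

View pics/tr.png

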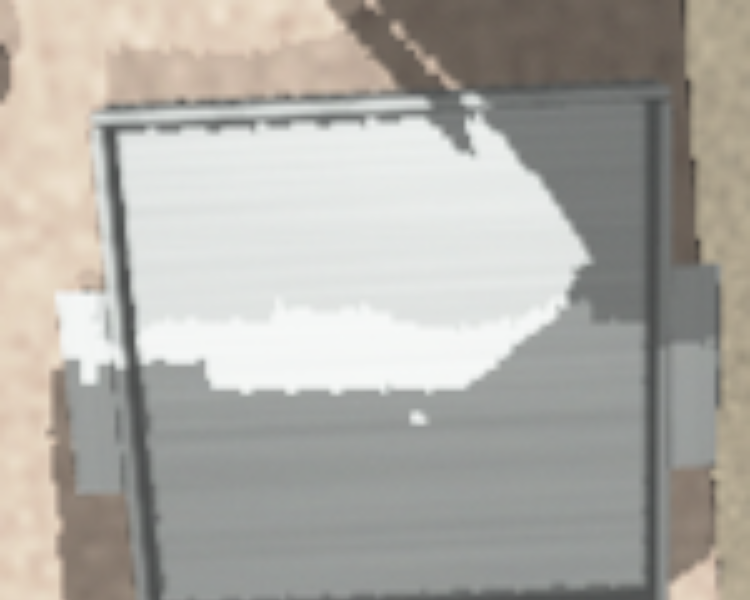

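The tray crop shows the front rim corners at crop (95,110) and (668,88), which is (199,132) and (313.6,127.6) full size. The rear corners are just below the crop.

```bash
sed -i 's/^CH=.*/CH=np.array([568.2,-54.0]); CY=np.radians(8.2); TR=np.array([502.,253.5]); TY=np.radians(9.7)/' h.py
python3 - <<'E'
from h import *
T=np.load("pics/w_tray_T.npy")
P=np.array([onplane("wrist",p,28,T)[:2] for p in [(199,132),(313.6,127.6),(313.6,233),(208.6,235.5)]]); print(P.round(1),P.mean(0), [np.linalg.norm(P[i]-P[i-1]).round(1) for i in range(4)])
d=P[1]-P[0]; e=P[3]-P[0]; print(np.degrees(np.arctan2(-d[0],d[1])))
P2=np.array([onplane("top",(np.array(p)+.5)*.64-.5,28)[:2] for p in [(275,268),(352,254),(368,332),(288,346)]]);print(P2.round(1),P2.mean(0))
print(onplane("top",(np.array([328,198]))*.64,27),onplane("top",(np.array([290,213]))*.64,12))
# approach the plug and look
bot.move_ptp(W(-142,-100,230),Q(CY)); bot.move_gripper(75,30)
print(bot.read_state()["tcp_pos"]-W(-142,-100,230))
im=snap("wrist","w_pl2"); cv2.imwrite("pics/pl2.png",im[:,:,::-1])
E
```

```text
[[442.8 163. ]
 [415.  316.6]
 [567.2 346.4]
 [593.4 190.6]] [504.59607651 254.14173735] [np.float64(153.2), np.float64(156.1), np.float64(155.0), np.float64(157.9)]
10.232671989515097
[[561.1 341. ]
 [589.2 192.2]
 [436.8 159.4]
 [410.  310.6]] [499.26965118 250.75703405]
[702.76241899 240.9964002   27.        ] [676.58116548 318.19967883  12.        ]
[ 0.00705111  0.01610812 -0.00745743]
```

View pics/pl2.png

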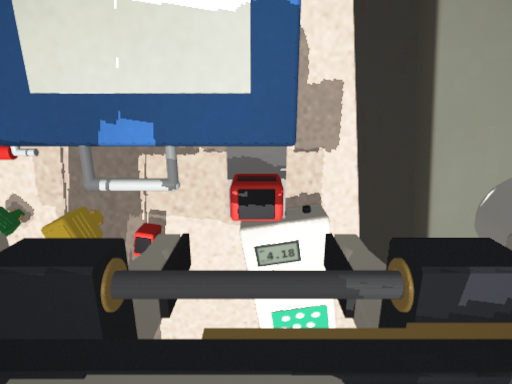

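The plug is centred between the fingers: head at (257,197), black top at (259,205). I grip it, pull it up and put it in the tray.

```bash
sed -i 's/TR=np.array(\[502.,253.5\]); TY=np.radians(9.7)/TR=np.array([503.5,253.5]); TY=np.radians(10.2)/' h.py
python3 - <<'E'
from h import *
T=np.load("pics/w_pl2_T.npy"); im=np.load("pics/w_pl2.npy"); h=cv2.cvtColor(im,cv2.COLOR_RGB2HSV).astype(int)
m=np.zeros(h.shape[:2],bool);m[180:222,235:283]=1
k,c,s=big((h[...,2]<50)&(h[...,1]<150)&m); print(s,onplane("wrist",c,148,T),W(-142,-100,148))
bot.line_to(W(-142,-100,110),100); bot.move_gripper(30,40)
s=bot.read_state(); print(s["width"],s["finger_force"],s["contact_force"])
bot.line_to(W(-142,-100,125),40); print(bot.read_state()["contact_force"]); bot.line_to(W(-142,-100,215),100)
s=bot.read_state(); print(s["width"],s["finger_force"],s["tcp_pos"],s["t"])
snap("side","s1"); cv2.imwrite("pics/s1.png",np.load("pics/s1.npy")[:,:,::-1])
E
```

```text
[239 190  36  16 493] [ 448.23156317 -173.05921422  148.        ] [ 441.91466858 -173.23093168  148.        ]
43.686597625597614 40.00025510787964 [-0.56631558  0.67239802  0.89242117]
[-0.21674815  1.0375705  -1.04397291]
43.88676693280415 39.99975621700287 [ 441.47708172 -173.15854853  214.32567726] 12.6667
```

View pics/s1.png

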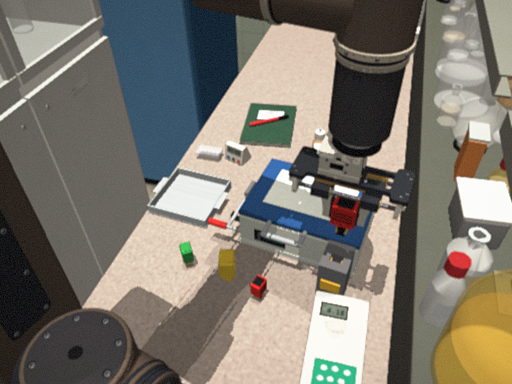

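Plug held and clear of the socket (red head at (345,210) under the gripper). I lay it in the tray's right-hand row with the tool tilted, so it falls in a known direction.

```bash
python3 - <<'E'
from h import *
a=np.radians(40); q=Q(TY,a); p=Tr(-18,-40,42.5); d=R.from_quat(q).apply([0,0,1])
print(d,bot.solve_ik(p,q) is not None)
bot.move_ptp(Tr(-30,-40,230),Q(TY)); bot.move_ptp(p-120*d,q); s=bot.read_state(); print(s["width"])
bot.line_to(p,60); print(bot.read_state()["contact_force"]); bot.move_gripper(64); bot.pause(.3)
bot.line_to(p-140*d,120); bot.move_ptp(Tr(-60,0,300),Q(CY+np.pi)); bot.pause(.2)
snap("wrist","w_t2"); a=np.load("pics/w_t2.npy"); b=snap("top","t2"); print(bot.read_state()["t"])
cv2.imwrite("pics/t2.png",np.hstack([a[60:260,150:400],cv2.resize(b[150:230,160:260],(250,200))])[:,:,::-1])
E
```

```text
[ 0.63262874  0.11382788 -0.76604444] TrueTraceback (most recent call last):
  File "<stdin>", line 4, in <module>
plant.Unreachable: the arm cannot take that pose within its joint ranges
```

```bash
python3 - <<'E'
from h import *
a=np.radians(40); q=Q(TY,a); p=Tr(-18,-40,42.5); d=R.from_quat(q).apply([0,0,1]); up=p+[0,0,100]
ok=[k for k in range(0,130,10) if bot.solve_ik(p-k*d,q) is not None]; print(ok, bot.solve_ik(up,q) is not None)
bot.move_ptp(up,q); s=bot.read_state(); print(s["width"])
bot.line_to(p,60); print(bot.read_state()["contact_force"]); bot.move_gripper(64); bot.pause(.3)
b=min(ok[-1],50); bot.line_to(p-b*d,80); bot.line_to(p-b*d+[0,0,90],120); bot.move_ptp(Tr(-60,0,300),Q(CY+np.pi)); bot.pause(.2)
snap("wrist","w_t2"); a=np.load("pics/w_t2.npy"); b=snap("top","t2"); print(bot.read_state()["t"])
cv2.imwrite("pics/t2.png",np.hstack([a[60:260,150:400],cv2.resize(b[150:230,160:260],(250,200))])[:,:,::-1])
E
```

```text
[0, 10] FalseTraceback (most recent call last):
  File "<stdin>", line 4, in <module>
plant.Unreachable: the arm cannot take that pose within its joint ranges
```

```bash
python3 - <<'E'
from h import *
a=np.radians(-40); q=Q(TY,a); p=Tr(18,-40,42.5); d=R.from_quat(q).apply([0,0,1]); up=p+[0,0,100]
ok=[k for k in range(0,130,10) if bot.solve_ik(p-k*d,q) is not None]; print(ok, bot.solve_ik(up,q) is not None)
bot.move_ptp(up,q); s=bot.read_state(); print(s["width"])
bot.line_to(p,60); print(bot.read_state()["contact_force"]); bot.move_gripper(64); bot.pause(.3)
b=50; bot.line_to(p-b*d,80); bot.line_to(p-b*d+[0,0,90],120); bot.move_ptp(Tr(-60,0,300),Q(CY+np.pi)); bot.pause(.2)
snap("wrist","w_t2"); a=np.load("pics/w_t2.npy"); b=snap("top","t2"); print(bot.read_state()["t"])
cv2.imwrite("pics/t2.png",np.hstack([a[60:260,150:400],cv2.resize(b[150:230,160:260],(250,200))])[:,:,::-1])
E
```

```text
[0, 10, 20, 30, 40, 50, 60, 70, 80, 90, 100, 110, 120] True
43.53145816174593
[-0.79829807  0.11900537 -1.2404824 ]
22.55
```

View pics/t2.png

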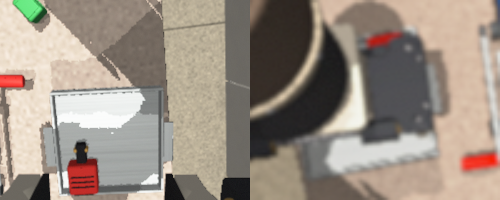

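The plug lies in the right row with its head at (83,177), towards the tray's rear. Now the lid: check the handle bar in the earlier picture, then grip it and swing.

```bash
cat >> h.py <<'E'
def hb(th): # handle bar centre
    c,s=np.cos(th),np.sin(th); return W(100-238*c+7*s,0,92+238*s+7*c)
def rg(ph,y=188): # rod grip
    return W(40-153*np.cos(ph),y,57+153*np.sin(ph))
QH=Q(CY-np.pi/2)
DZ=np.array([0,0,-14.])
def swing(f,angs,v,log=True):
    for a in angs:
        bot.line_to(f(a)+DZ,v)
        s=bot.read_state()
        if log: print(round(a,2),s["contact_force"].round(1),round(s["width"],1),round(s["finger_force"],1))
E
python3 - <<'E'
from h import *
T=np.load("pics/w_pl2_T.npy"); print(onplane("wrist",(132,185),101,T),hb(0))
T=np.load("pics/w_hand_T.npy"); print(onplane("wrist",((585-400)*1.28,153*1.28),101,T))
angs=np.linspace(0,1.66,15)[1:]
print([bot.solve_ik(hb(a)+DZ+[0,0,k],QH) is not None for k in (0,60) for a in angs[-6:]])
bot.move_ptp(hb(0)+[0,0,80],QH); bot.move_gripper(22,20); bot.line_to(hb(0)+[0,0,30],100)
snap("side","s2"); a=np.load("pics/s2.npy")[150:290,200:400]
snap("wrist","w2"); b=np.load("pics/w2.npy")
cv2.imwrite("pics/s2.png",np.hstack([cv2.resize(a,(480,336)),cv2.resize(b,(320,336))])[:,:,::-1])
E
```

```text
[429.36426033 -54.69763667 101.        ] [431.61088013 -73.68279285  99.        ]
[429.70649822 -53.07334933 101.        ]
[True, True, True, True, True, True, True, True, True, True, True, True]
```

View pics/s2.png

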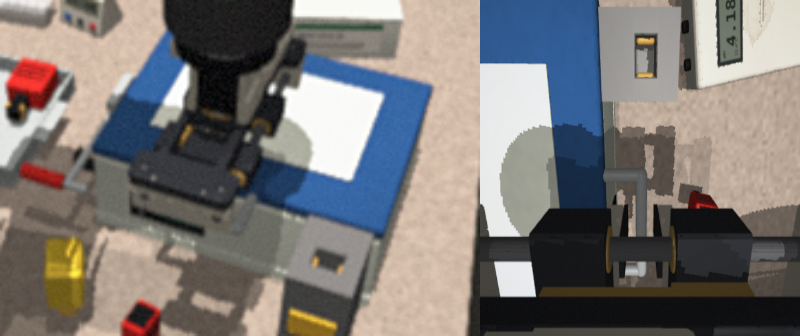

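The bar sits centred between the open fingers (wrist half, x≈640). Both views put its middle at chest y ≈ +19, so I grip it there.

```bash
sed -i 's/return W(100-238\*c+7\*s,0,/return W(100-238*c+7*s,17,/' h.py
python3 - <<'E'
from h import *
print(all(bot.solve_ik(hb(a)+DZ,QH) is not None for a in np.linspace(0,1.66,15)))
bot.line_to(hb(0)+[0,0,30],100); bot.line_to(hb(0)+DZ,50); print(bot.read_state()["contact_force"]); bot.move_gripper(8,20)
s=bot.read_state();print(s["width"],s["contact_force"])
swing(hb,np.linspace(0,1.66,15)[1:],120); print(bot.read_state()["t"])
snap("side","s3"); cv2.imwrite("pics/s3.png",np.load("pics/s3.npy")[:,:,::-1])
E
```

```text
True
[ 0.49433783  0.93575362 -0.1644319 ]
10.765131031392514 [-0.54384836  0.9887756   2.0594637 ]
0.12 [ 2.  0. -2.] 11.6 20.0
0.24 [ 0.2 -0.6 -3.1] 11.2 20.0
0.36 [ 0.5 -1.7 -2.2] 11.5 20.0
0.47 [-4.6 -1.  -0.1] 11.3 20.0
0.59 [-8.1  0.4  2.8] 11.3 20.0
0.71 [-13.3   0.3   9.1] 11.2 20.0
0.83 [-14.1   0.5  14.1] 11.0 20.0
0.95 [-10.6   0.3  13.2] 10.9 20.0
1.07 [-6.1 -0.  10.7] 11.5 20.0
1.19 [-4.3  0.5  7.5] 11.3 20.0
1.3 [-2.  -0.7  5.7] 11.2 20.0
1.42 [-1.3 -1.8  4.4] 11.1 20.0
1.54 [ 0.1 -1.5  4.4] 11.4 20.0
1.66 [ 0.9 -3.2  4.8] 11.4 20.0
33.1417
```

View pics/s3.png

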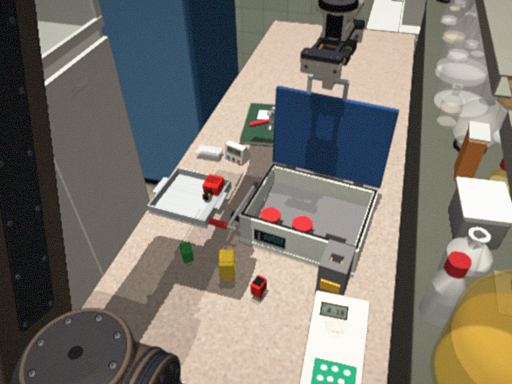

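The lid is back past upright. Two red-lidded jars show at (271,215) and (302,223), and the third pocket looks empty. I release the handle and do the rod.

```bash
python3 - <<'E'
from h import *
h1=hb(1.66)+[0,0,35]; v=W(0,150,350); r0=rg(0)+[0,0,90]
print([bot.solve_ik(p,QH) is not None for p in (h1,v,r0,rg(0)+DZ,*[rg(a)+DZ for a in np.linspace(0,1.78,14)],rg(1.78)+[0,0,50])])
bot.move_gripper(30); bot.pause(.2); bot.line_to(h1,80); bot.line_to(v,200); bot.move_ptp(r0,QH); bot.move_gripper(36,20)
bot.line_to(rg(0)+DZ,80); bot.move_gripper(10,20); s=bot.read_state(); print(s["width"],s["contact_force"],s["t"])
swing(rg,np.linspace(0,1.77,14)[1:],90)
print(bot.read_state()["t"])
snap("side","s4"); cv2.imwrite("pics/s4.png",np.load("pics/s4.npy")[:,:,::-1])
E
```

```text
[True, True, True, True, True, True, True, True, True, True, True, True, True, True, True, True, True, True, True]
15.670504528609943 [-1.88568502  0.9701596   1.73471658] 39.0667
0.14 [-0.4  1.  -1. ] 15.1 20.0
0.27 [-4.1  1.9 -0.2] 15.1 20.0
0.41 [-8.6  3.   0.6] 15.5 20.0
0.54 [-13.8   4.5   5.5] 15.1 20.0
0.68 [-22.9   5.   13.6] 15.6 20.0
0.82 [-32.6   6.2  27.7] 15.5 20.0
0.95 [-25.4   0.6  29.9] 15.6 20.0
1.09 [-13.4  -2.6  24.6] 15.3 20.0
1.23 [-6.5 -2.6 15.4] 15.0 20.0
1.36 [-2.7 -2.3  9.6] 15.1 20.0
1.5 [-0.8 -2.6  6.1] 15.4 20.0
1.63 [ 0.5 -5.9  1.7] 15.3 20.0
1.77 [-0.2 -5.3  2.9] 15.4 20.0
44.05
```

View pics/s4.png

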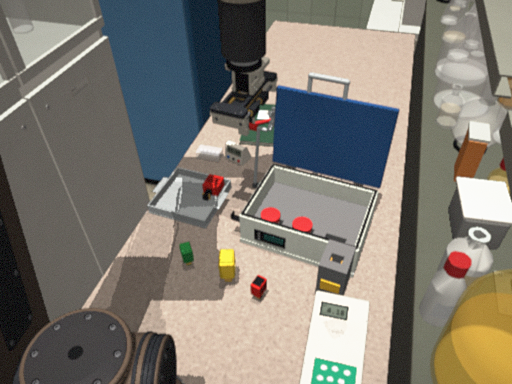

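The rod stands upright, its grip held at (260,125). I release it, go back to the handle and lower the lid onto the pin.

```bash
python3 - <<'E'
from h import *
u=rg(1.77); u1=u+[0,0,60]; u2=W(73,188,370); h2=hb(1.68)+[0,0,45]
A=np.linspace(1.68,1.28,7)
print([bot.solve_ik(p,QH) is not None for p in (u1,u2,h2,*[hb(a)+DZ for a in A])])
bot.move_gripper(30); bot.pause(.3); bot.line_to(u1,60); bot.line_to(u2,150)
sd=snap("side","s5"); bot.line_to(h2,150); bot.move_gripper(40,20)
bot.line_to(hb(1.68)+DZ,60); bot.move_gripper(8,20); s=bot.read_state(); print(s["width"],s["contact_force"],s["t"])
swing(hb,A[1:],60); print(bot.read_state()["t"])
s6=snap("side","s6"); cv2.imwrite("pics/s6.png",np.hstack([cv2.resize(x[70:220,180:380],(400,300)) for x in (sd,s6)])[:,:,::-1])
E
```

```text
[True, True, True, True, True, True, True, True, True, True]
11.241715765291884 [ 0.3807653  -0.57045376  1.0997434 ] 50.7583
1.61 [ 0.6 -0.2  0.4] 11.0 20.0
1.55 [0.6 1.  0.7] 10.7 20.0
1.48 [0.3 1.8 0.7] 11.4 20.0
1.41 [-0.6  2.3  0.4] 11.3 20.0
1.35 [-0.8  2.2 -0.3] 11.2 20.0
1.28 [ 1.1  2.5 -2.2] 11.3 20.0
53.2583
```

View pics/s6.png

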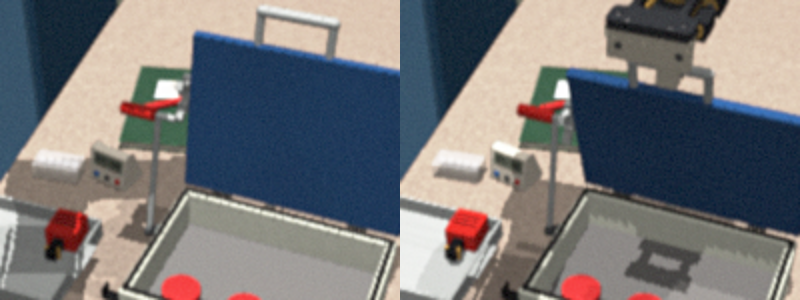

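The lid is down near the rod head, which is at (565,105) in the right half. I lower it slightly more, watching the force, then release and check.

```bash
python3 - <<'E'
from h import *
for a in np.arange(1.27,1.20,-0.01):
    bot.line_to(hb(a)+DZ,30); bot.pause(.15); f=bot.read_state()["contact_force"]; print(round(a,2),f.round(1))
    if abs(f[0])>8: break
bot.move_gripper(28); bot.pause(.5); p=bot.read_state()["tcp_pos"]; bot.line_to(p+[0,0,60],60); bot.pause(.3)
b=snap("side","s7")
bot.line_to(p+[-120,0,60],150); bot.move_ptp(W(-150,60,260),Q(CY)); bot.pause(.2)
w=snap("wrist","w7"); print(bot.read_state()["t"])
cv2.imwrite("pics/s7.png",np.hstack([cv2.resize(b[70:220,200:360],(400,375)),cv2.resize(w,(400,375))])[:,:,::-1])
E
```

```text
1.27 [ 0.2  3.7 -0.8]
1.26 [ 0.9  2.2 -0.6]
1.25 [ 4.2  2.5 -0.8]
1.24 [ 5.8  2.9 -1.1]
1.23 [ 9.   3.6 -2.1]
60.3833
```

View pics/s7.png

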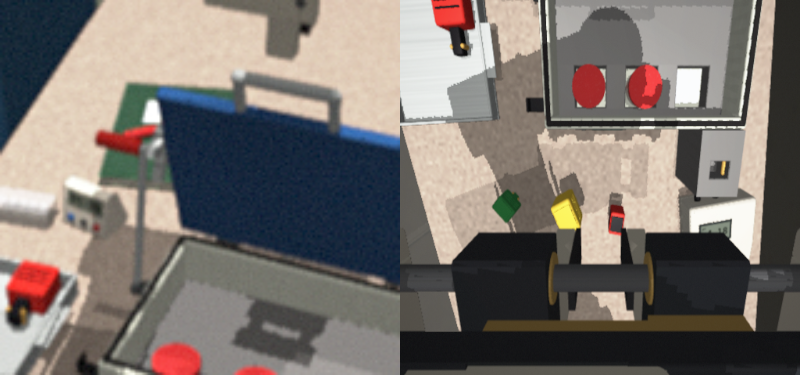

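The lid stands on the rod (rod head at the bracket, left half (155,140)). Two jars sit in their pockets, and the third pocket, right half (690,88), is empty. I check the lid angle numerically and locate the jars.

```bash
cat > jars.py <<'E'
from h import *
def jars(im,T,z=75,lo=250):
    h=cv2.cvtColor(im,cv2.COLOR_RGB2HSV).astype(int); m=((h[...,0]<10)|(h[...,0]>170))&(h[...,1]>110)&(h[...,2]>60)
    n,l,s,c=cv2.connectedComponentsWithStats(m.astype(np.uint8)); out=[]
    for i in range(1,n):
        if s[i,4]>lo: out.append((c[i].round(1),s[i].tolist(),onplane("wrist",c[i],z,T).round(1)))
    return out
E
python3 - <<'E'
from jars import *
for a in (1.2,1.24,1.28,1.32): 
    b=hb(a); print(a,proj("side",b).round(1))
for ph in (1.74,): print(proj("side",rg(ph,183)))
for j in jars(np.load("pics/w7.npy"),np.load("pics/w7_T.npy")): print(j)
print(W(-55,75,75),W(-55,0,75))
# move the camera over the chest for a better look
p=W(-130,37,250); print(bot.solve_ik(p,Q(CY)) is not None); bot.move_ptp(p,Q(CY)); bot.move_gripper(80,25); bot.pause(.2)
w=snap("wrist","w8")
for j in jars(w,np.load("pics/w8_T.npy")): print(j)
E
```

```text
1.2 [313.  110.7]
1.24 [314.5 107.1]
1.28 [316.  103.6]
1.32 [317.5 100.3]
[247.25749454 126.82708729]
(array([68.4, 14.1]), [40, 0, 56, 32, 1410], array([547. , 190.1,  75. ]))
(array([240.9,  87.7]), [220, 66, 43, 45, 1508], array([503.2,  13.6,  75. ]))
(array([313.5,  88.6]), [292, 66, 44, 46, 1564], array([513. , -61.8,  75. ]))
(array([276.4, 221.9]), [267, 209, 21, 32, 320], array([360.1, -47. ,  75. ]))
[503.06513727  12.38862596  75.        ] [513.7623073  -61.84459135  75.        ]
True
(array([43.7, 22.5]), [11, 0, 63, 48, 2317], array([557.4, 188.1,  75. ]))
(array([218.8, 107.3]), [198, 85, 43, 45, 1543], array([503.3,  13.3,  75. ]))
(array([292.3, 108.1]), [271, 86, 43, 45, 1524], array([513.3, -62.1,  75. ]))
(array([259. , 238.9]), [249, 226, 21, 33, 346], array([362.8, -49. ,  75. ]))
```

The jars match the model within 1 mm, and the lid handle projects to about 1.24–1.28 rad. I take the right-hand jar (513,−62) first.

```bash
cat >> jars.py <<'E'
QJ=Q(CY+np.pi); QT=Q(TY+np.pi)
def pick(xy,op,z=50):
    p=np.array([*xy,z]); bot.move_ptp(p+[0,0,130],QJ); bot.move_gripper(op,35); bot.line_to(p+[0,0,35],120); bot.line_to(p,50)
    s=bot.read_state(); print("down",s["contact_force"].round(1),s["tcp_pos"].round(1)); bot.move_gripper(38,35); s=bot.read_state(); print("grip",round(s["width"],1))
    bot.line_to(p+[0,0,150],100); s=bot.read_state(); print("up",round(s["width"],1),s["contact_force"].round(1))
    return s["width"]>43
def place(x,y):
    p=Tr(x,y,43); bot.line_to(np.array([*bot.read_state()["tcp_pos"][:2],200])); bot.move_ptp(p+[0,0,120],QT); print("w",round(bot.read_state()["width"],1)); bot.line_to(p+[0,0,25],120); bot.line_to(p,40)
    s=bot.read_state(); print("set",s["contact_force"].round(1),round(s["width"],1)); bot.move_gripper(56); bot.pause(.2); bot.line_to(p+[0,0,120],120)
E
python3 - <<'E'
from jars import *
T=np.load("pics/w_t2_T.npy"); r=jars(np.load("pics/w_t2.npy"),T,30); c,s=np.cos(TY),np.sin(TY)
for j in r:
    d=j[2][:2]-TR; print(j[1],(c*d[0]+s*d[1]).round(),(-s*d[0]+c*d[1]).round())
print([bot.solve_ik(p,q) is not None for p,q in ((W(-55,0,200),QJ),(W(-55,0,50),QJ),(Tr(40,42,163),QT),(Tr(-40,42,43),QT))])
if pick((513.2,-62),52): place(40,42)
bot.move_ptp(W(-130,37,250),Q(CY)); bot.pause(.2)
w=snap("wrist","w9")
for j in jars(w,np.load("pics/w9_T.npy")): print(j)
sd=snap("side","s9"); print(bot.read_state()["t"])
cv2.imwrite("pics/s9.png",np.hstack([cv2.resize(sd[70:270,130:390],(480,370)),cv2.resize(w,(320,370))])[:,:,::-1])
E
```

```text
[14, 32, 37, 33, 604] -214.0 -275.0
[138, 135, 37, 13, 454] -94.0 -137.0
[217, 219, 32, 36, 993] 53.0 -41.0
[True, True, True, True]
down [ 0.4  0.4 -0. ] [513.4 -62.   50.1]
grip 44.1
up 44.1 [ 0.1 -0.2 -0.6]
w 44.1
set [ 0.2  0.2 -1.3] 44.0
(array([43.7, 22.5]), [11, 0, 63, 48, 2318], array([557.4, 188.1,  75. ]))
(array([218.8, 107.3]), [198, 85, 43, 45, 1543], array([503.3,  13.3,  75. ]))
(array([259.1, 238.8]), [249, 226, 21, 33, 343], array([363., -49.,  75.]))
77.375
```

View pics/s9.png

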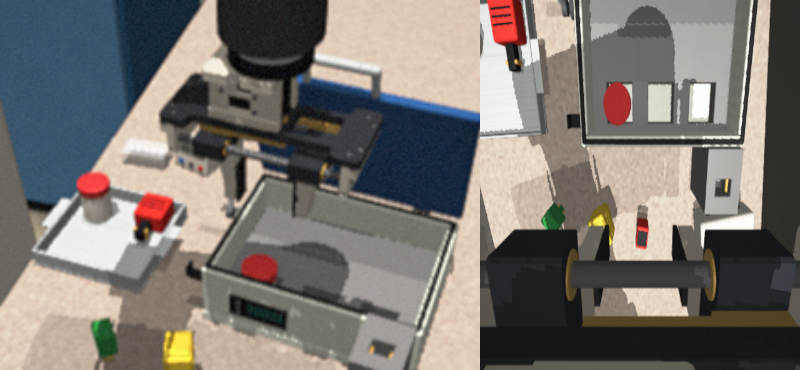

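The first jar stands in the tray (95,190). The second is still in its pocket, at (503.3,13.3).

```bash
python3 - <<'E'
from jars import *
if pick((503.3,12.4),50): place(-40,42)
bot.move_ptp(Tr(-60,0,330),QJ); bot.pause(.3)
w=snap("wrist","w10"); T=np.load("pics/w10_T.npy"); c,s=np.cos(TY),np.sin(TY)
for j in jars(w,T,66):
    d=j[2][:2]-TR; print(j[1],(c*d[0]+s*d[1]).round(),(-s*d[0]+c*d[1]).round())
sd=snap("side","s10"); print(bot.read_state()["t"])
cv2.imwrite("pics/s10.png",np.hstack([cv2.resize(sd[60:260,130:390],(480,370)),cv2.resize(w,(320,370))])[:,:,::-1])
E
```

```text
down [-0.7 -0.1  0.5] [503.4  12.4  50. ]
grip 44.2
up 44.0 [ 1.4 -0.4 -0.7]
w 44.5
set [-0.8 -0.5 -1.8] 44.0
[32, 38, 33, 30, 513] -208.0 -252.0
[273, 159, 32, 33, 817] -42.0 42.0
[220, 213, 29, 34, 875] 38.0 -37.0
[273, 213, 31, 31, 743] 37.0 41.0
90.2083
```

View pics/s10.png

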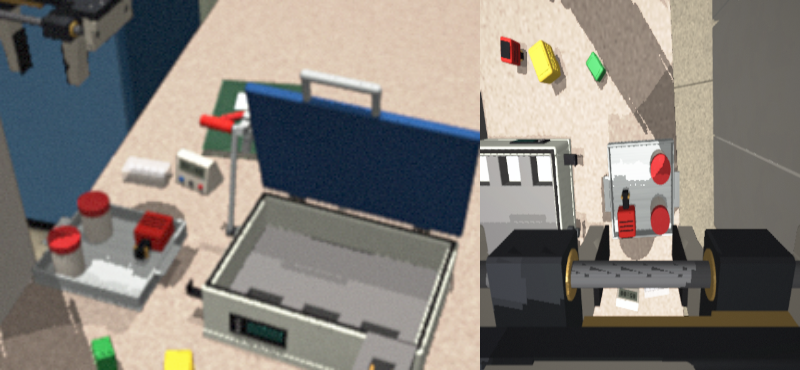

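Both jars, at (65,245) and (93,210), and the plug, at (150,230), are in the tray. All three pockets are empty, the lid is propped, the timer and cuvette box are untouched, and the gripper is clear. I hand the job in.

```bash
python3 -c "
from plant import bot
print(bot.close_job())"
```

```text
the job is handed in; nothing more can be done
None
```

I handed the job in at about 90 s with the plug and both jars (only two were present) in the tray, the lid propped on the rod and the bystanders untouched; no verdict came back.

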